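Hang the torch on the peg by the window

TASK

The yellow torch is kept tail-up in the wooden caddy, where only the flat faces of its tail plate can be reached and pinching them covers the hanging eye. Lift it out, stand it upright on its lens on the tablecloth clear of the caddy and let go of it, then take it again so that the eye is free (the narrow edges of the tail plate give a good grip) and hang it by its eye on the red peg of the wooden stand, past the little knob and hanging freely. Leave the lantern, aerosol can, coil stand and glass tumbler where they are.

Things in the scene. Friction and masses are not known exactly. Their poses are not given: they have to be found in the camera images.
- torch: yellow torch, 174 mm tall, standing on its lens. Origin: centre of the lens face (underside); z up to the tail. Head 56 mm dia to z 34, body 38 mm dia z 52-105, then a flat tail plate 9 mm thick (x), 44 mm wide (y), arched top at z 174, y edges straight z 103-152; solid to z 133, above it the eye: a slot through the plate along x, 26 mm wide, z 133-165. Mass about 0.25 kg
- torch_eye (a point): centre of the slot-shaped eye in the tail plate, on the torch's axis 149 mm above the lens face; the hole runs along its x axis
- caddy: fixed wooden caddy, 76 (x) by 164 mm (y). Origin: centre of underside. Floor 12 mm thick; three cheeks 8 mm thick, 172 mm high at y -78, 0, +78 mm make two bays; lips 45 mm high at x -35, +35 mm. The torch stands in the bay at y +39 mm, tail plate faces towards the open -x and +x sides; a remote control fixed in the other bay reaches z 157 mm
- stand: fixed dark wooden peg stand. Origin: centre of underside, z up. Round foot 130 mm dia, 16 mm high; post 24 mm dia up to z 233 mm; one level red peg, 10 mm dia, at z 215 mm, points along the stand's -x and ends in a ball knob of 15 mm dia centred 103 mm from the post's axis
- peg_root (a point): where the peg leaves the post, on the peg's axis (12 mm from the post's axis, 215 mm above the table)
- peg_tip (a point): outermost point of the knob at the peg's free end, on the peg's axis (110.5 mm from the post's axis, 215 mm above the table)
- lantern: blue and clear rechargeable lantern, 90 mm diameter, 176 mm high; origin: centre of its underside; bystander
- aerosol: closed aerosol can with a pale top and green label, 54 mm diameter, 190 mm high; origin: centre of its underside; bystander
- coil_stand: round steel mosquito coil stand with a green coil, 90 mm diameter, 36 mm high; origin: centre of its underside; bystander
- tumbler: small glass tumbler turned upside down, 70 mm diameter, 95 mm high; origin: centre of its underside; bystander
Not all that is in view belongs to the job. Of the things shaped like the stand, the wooden one is meant.

How it is judged:
On the way:
1. the torch stands upright on its lens on the tablecloth, clear of the caddy, let go (height (world z) of torch below 0.005 m and angle between torch's own z axis and vertical below 0.1 rad and contact force between torch and the arm below 0.1 N and contact force between torch and the fingers below 0.1 N and contact force between torch and caddy below 0.05 N and linear speed of torch below 0.03 m/s), for 0.2 s.
At the end, for the whole second after the job is handed in: The torch hangs still with the peg through its eye, between knob and post: eye centre 12 to 98 mm from the post's axis along the peg, within 13 mm sideways of the peg's axis and 2 to 20 mm below it, torch within 0.3 rad of upright, its weight on the stand, and let go (x of torch_eye in the frame of stand between -0.098 and -0.012 m and y of torch_eye in the frame of stand between -0.013 and 0.013 m and z of torch_eye in the frame of stand between 0.195 and 0.213 m and angle between torch's own z axis and vertical below 0.3 rad and contact force between torch and stand above 0.5 N and linear speed of torch below 0.05 m/s and angular speed of torch below 0.4 rad/s); the robot touches nothing.
It fails at once if a bystander (lantern, aerosol can, coil stand or tumbler) is moved by more than 30 mm or tipped over (distance of any of lantern, aerosol, coil_stand, tumbler from where it was at the start of the episode above 0.03 m or angle between any of lantern, aerosol, coil_stand, tumbler's own z axis and vertical above 0.6 rad).
It also fails if it takes over 72 s, if anything falls off the work surface, if the arm or the gripper's body presses on something with over 40 N, if the wrist force passes 120 N, or if a joint passes its speed limit or range.

ROBOT

A 7-joint arm with a two-finger parallel gripper is mounted at the origin on the work surface. World frame = base frame: x ahead of the robot, y to its left, z up, the work surface at z = 0. Lengths are in m, angles in rad, forces in N, time in s.
With the tool pointing down it reaches from about 0.4 to 0.875 m from the base axis. Payload 19.3 kg.
Tool frame: the origin (TCP) lies on the centre line of the jaws, within the pads' length; the fingertips stand 14 mm ahead of it and the grasp point (between the pads) lies 5 mm behind it; z points along the fingers, y is the line along which they close (so a half turn about z gives the same grasp; the last joint's range is limited). The gripper opens to 85 mm and grips with 20 to 120 N. Pads are 22 mm wide; open, the fingers measure 114 mm over their backs; the gripper's body (76 mm by 85 mm) begins 54 mm behind the grasp point. The pads swing forward as they close: fully open they stand 13 mm farther back than shut.
Start: joints at [-1.308, 0.521, -0.036, 1.599, 0.021, 1.021, -0.113], TCP at [0.204, 0.591, 0.245] pointing down, gripper open.
Joint ranges: [-2.91, 2.91], [-0.3, 2.13], [-1.5, 1.42], [0.17, 2.43], [-1.26, 4.41], [0.16, 1.93], [-2.52, 2.52]. Speed limits (rad/s): [1.89, 1.89, 2.39, 2.39, 3.01, 3.01, 3.01].

INTERFACE

Orientations are given as [roll, pitch, yaw] about the fixed x, y, z axes, in that order (R = Rz(yaw) Ry(pitch) Rx(roll)).
In Python, from workcell import bot, grab_frame, regions_of gives the robot as it stands. The module is installed in compiled form; this text tells all that it offers.
- The arm moves only by the tool play_rows, never from a script. Its argument "plan" is a list of rows, each a list of 3 entries, a list of its own where there are three numbers: the shift along the tool's x, y, z in units of 2.5 cm (1.0 is 2.5 cm), then the turn, a rotation vector about the tool's x, y, z in units of 0.15 rad (1.0 is 0.15 rad), then the closure, from -1 (fully open) to 1 (shut). In form: [[[tx, ty, tz], [rx, ry, rz], jaw], ...]. A call has 1 to 20 rows; each row shifts and turns the commanded pose from where the row before left it, along the tool's axes as they then stand; what a row does not reach is not made up. A row lasts 1/8 s, in which the tool goes at most 62.5 mm and 10.7 degrees, less where a joint would pass 70% of its speed; a pose out of reach is approached as far as the arm can. A call with a number of a shift or a turn outside -1 to 1 is refused whole. A call with a gripper value outside its range is refused whole. The fingers move at their own pace and stop on an object; "newtons" is the grip in N (left out, the last holds). Time passes only in rows, so rows that do not move let the fingers close. It gives the time, the measured TCP pose, the force, the opening and the grip force at its end, in the units of the state.
- bot.observe(): the state, without advancing time (a new reading comes with each control period).
- grab_frame(name): name is "scene" or "top" or "wrist"; returns a dict with "pixels" (384x512x3 uint8, red, green, blue), "depth" (384x512 float32, m along the optical axis (not along the pixel's ray), 0 where there is no reading), "camera_matrix" (3x3 intrinsics, pixels), "distortion" ([k1, k2, p1, p2, k3] as OpenCV has them; the pictures are not rectified), "R" (3x3) and "t" (3): a world point X has camera coordinates R X + t. Camera axes: x right, y down, z forward; pixel columns grow to the right and rows downward; lengths in m; the calibration is good to about 2 mm. A picture is of the moment at which its call begins.
- bot.job_done(): hands the job in; it is judged then, once.
Trained networks look in the newest picture that a camera, given by its name, has taken for a name from the list of things; names that differ only in an ending like _2 or _b are one class to them, and where a whole thing is asked for, a point or a joint stands for the part that bears it (a point fixed in the world has none). Each returns a list of dicts, best first, with "p" (0 to 1); they miss things now and then, are a little off and sometimes report something else, mostly with a low value. They report only what shows in the picture. A call takes as long as a camera call. They do not tell look-alikes from the thing itself.
- regions_of(thing, camera): "mask" (384x512 bool, what is visible of it) and "box" ([left, top, right, bottom] in pixels, round what is visible of it).
The state is a dict: "clock": time; "qpos": joint angles; "qd": joint speeds; "joint_efforts": joint torques, N m; "position": TCP position; "tool_rot": TCP orientation; "force": force on the tool from outside, world axes, zero at the start; "moment": the same for the moment, N m; "grip_width": finger opening in m; "finger_force": force on a finger pad.
Only numpy, scipy, OpenCV 4.12 (cv2) and the standard library are available. Lean on these libraries where they do the work, as an engineer would, in place of code of your own. Each camera call takes 0.05 s, during which the arm holds its last target. There are 200 camera calls.

## Working session

There is one attempt and no reset: what is moved stays moved. The work goes in short steps, Python scripts to look and compute and a tool call to move; the robot and the scene stay as the last step left them, time stands still between calls to the robot, and variables do not carry over. Pictures are saved under pics/ and viewed, at most 10 in all, crops included, and the job is handed in when it is done.

Besides the shell and the picture viewer there is one more tool, called after "Request:" as name(argument=value, ...), one argument or row to a line, values as JSON. play_rows: Moves the arm, as the interface text tells. Its arguments: {"type":"object","properties":{"plan":{"type":"array"},"newtons":{"type":"number"}},"required":["plan"]}

```bash
mkdir -p pics
cat > h.py <<'E'
import numpy as np, cv2
from workcell import bot, grab_frame, regions_of
from scipy.spatial.transform import Rotation as Rn
def cloud(f):
    h,w=f["depth"].shape
    v,u=np.mgrid[:h,:w]
    p=cv2.undistortPoints(np.stack([u,v],-1).reshape(-1,1,2).astype(float),f["camera_matrix"],f["distortion"]).reshape(h,w,2)
    d=f["depth"][...,None]
    c=np.concatenate([p*d,d],-1)
    return (c-f["t"])@f["R"], f["depth"]>0   # R^T(c-t)
def save(n,img): cv2.imwrite("pics/"+n,img[...,::-1])
E
python3 - <<'E'
from h import *
np.set_printoptions(precision=4,suppress=True)
print(bot.observe())
ims=[]
for c in ("scene","top"):
    f=grab_frame(c); ims.append(f["pixels"]); P,ok=cloud(f)
    np.savez(""+c+".npz",P=P,ok=ok,pix=f["pixels"])
    for t in ("torch","caddy","stand","lantern","aerosol","coil_stand","tumbler"):
        for r in regions_of(t,c)[:3]:
            m=r["mask"]&ok; q=P[m]
            if len(q)<5: continue
            print(c,t,round(r["p"],2),np.array(r["box"]).astype(int),"med",np.median(q,0),"lo",np.percentile(q,2,0),"hi",np.percentile(q,98,0))
save("scene0.png",ims[0]);save("top0.png",ims[1])
E
```

```text
{'clock': 0.0, 'qpos': array([-1.3082,  0.522 , -0.0363,  1.6   ,  0.0212,  1.0211, -0.1128]), 'qd': array([-0.0017, -0.0005,  0.0014, -0.0009, -0.002 , -0.0005, -0.0014]), 'joint_efforts': array([ -0.0014, -92.7095,   1.9797, -36.994 ,   0.0179,   0.008 ,
         0.    ]), 'position': array([0.2041, 0.5904, 0.2447]), 'tool_rot': array([-3.1405,  0.0001,  2.8088]), 'force': array([ 0.7101, -0.7575,  0.0692]), 'moment': array([-0.0211, -0.1054, -0.0185]), 'finger_force': 0.0, 'grip_width': 0.08550511911424567}
scene torch 0.81 [372 156 390 203] med [0.5555 0.2939 0.1157] lo [0.5111 0.2742 0.043 ] hi [0.572  0.3179 0.1845]
scene caddy 0.63 [333 146 406 221] med [0.5709 0.2488 0.1039] lo [0.5115 0.1652 0.0027] hi [0.6008 0.3372 0.1723]
scene stand 0.76 [ 85 152 136 247] med [ 0.5018 -0.4535  0.0186] lo [ 0.4315 -0.5094  0.0067] hi [ 0.5542 -0.3993  0.2328]
scene stand 0.74 [153 213 211 337] med [ 0.8009 -0.3039  0.0179] lo [ 0.7099 -0.363   0.0056] hi [ 0.8534 -0.2468  0.2322]
scene stand 0.61 [110  97 151 192] med [ 0.2606 -0.3982  0.0184] lo [ 0.1769 -0.4565  0.0044] hi [ 0.3149 -0.3
[... 978 characters left out ...]
8 160 320 206] med [ 0.5501 -0.2625  0.0165] lo [ 0.4666 -0.3253 -0.0004] hi [ 0.6149 -0.2075  0.2326]
top stand 0.62 [314 246 354 308] med [ 0.2557 -0.3911  0.0175] lo [ 0.1625 -0.4562  0.0042] hi [ 0.3114 -0.3388  0.2334]
top lantern 0.92 [248 107 271 138] med [ 0.723  -0.1241  0.1553] lo [ 0.6922 -0.1619  0.0181] hi [ 0.7681 -0.0869  0.1777]
top aerosol 0.94 [177 106 197 132] med [0.7247 0.1206 0.1835] lo [0.7088 0.1    0.0021] hi [0.7605 0.1462 0.195 ]
top coil_stand 0.84 [214 109 239 135] med [ 0.7444 -0.0006  0.0121] lo [ 0.7056 -0.0392  0.0022] hi [0.7847 0.0397 0.0407]
top tumbler 0.86 [207 214 226 230] med [0.3899 0.0082 0.0941] lo [ 0.3622 -0.0201  0.02  ] hi [0.4185 0.0357 0.1021]
```

View pics/scene0.png

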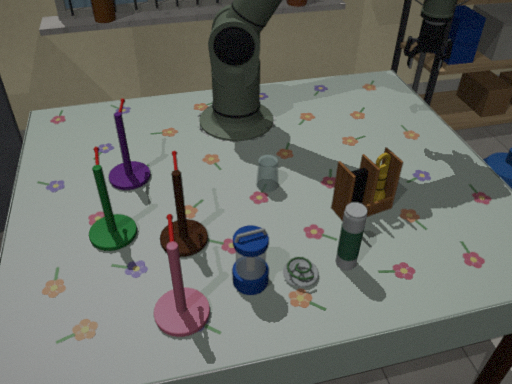

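View pics/top0.png

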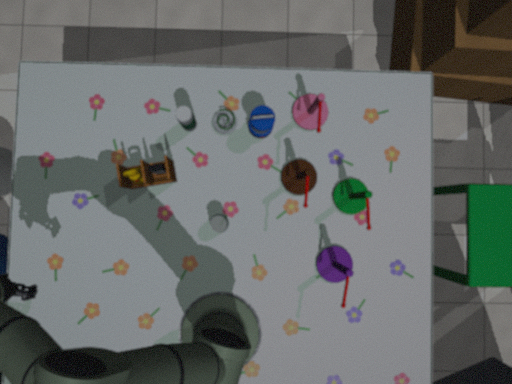

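Four things are shaped like the stand. In the top view they are pink (310,110), brown (298,176), green (351,195) and purple (333,263). Only the brown one looks like dark wood, and in the scene view it stands at (184,238). I'll confirm it in a crop and fit its geometry.

Run:
```python
from h import *
np.set_printoptions(precision=4,suppress=True)
C={}
for c in ("scene","top"):
    d=np.load(c+".npz"); C[c]=(d["P"],d["ok"],d["pix"])
for c,(P,ok,pix) in C.items():
    hsv=cv2.cvtColor(pix,cv2.COLOR_RGB2HSV).astype(int)
    near=ok&(abs(P[...,0]-.54)<.15)&(abs(P[...,1]+.265)<.1)
    red=near&(P[...,2]>.19)&(((hsv[...,0]<6)|(hsv[...,0]>174))&(hsv[...,1]>170)&(hsv[...,2]>90))
    q=P[red]; print(c,"red",len(q)); print(q[np.argsort(q[:,0])])
    post=near&(P[...,2]>.05)&(P[...,2]<.19)
    print("post",post.sum(),np.median(P[post],0))
    foot=near&(P[...,2]>.011)&(P[...,2]<.022)
    a=P[foot][:,:2]; (cx,r)=cv2.minEnclosingCircle(a.astype(np.float32)); print("foot",cx,r,a.mean(0))
    ca=ok&(abs(P[...,0]-.55)<.09)&(abs(P[...,1]-.25)<.13)
    ye=ca&(hsv[...,0]>18)&(hsv[...,0]<35)&(hsv[...,1]>150)&(hsv[...,2]>60)
    hi=P[ye&(P[...,2]>.125)]; print("plate",len(hi),hi.mean(0)); print(hi[np.argsort(hi[:,2])][::max(1,len(hi)//30)])
    top=P[ca&~ye&(abs(P[...,2]-.172)<.008)]; print("cheektops",len(top)); print(top[np.argsort(top[:,1])][::max(1,len(top)//50)])
    print("rect",cv2.minAreaRect(top[:,:2].astype(np.float32)))
s=C["scene"][2];t=C["top"][2]
z=lambda im,u,v,w,h:cv2.resize(im[v:v+h,u:u+w],(390,390),interpolation=cv2.INTER_CUBIC)
save("crop1.png",np.vstack([np.hstack([z(s,140,145,110,110),z(s,320,135,100,100)])]))
```

```text
scene red 41
[[ 0.453  -0.2614  0.2218]
 [ 0.4555 -0.2592  0.22  ]
 [ 0.4564 -0.2644  0.2216]
 [ 0.4569 -0.2647  0.2187]
 [ 0.4572 -0.2619  0.2217]
 [ 0.4595 -0.2651  0.2175]
 [ 0.462  -0.2599  0.2216]
 [ 0.4632 -0.2624  0.2229]
 [ 0.4638 -0.2628  0.2202]
 [ 0.4666 -0.2657  0.2195]
 [ 0.4666 -0.2604  0.2218]
 [ 0.4699 -0.2633  0.2215]
 [ 0.4733 -0.2613  0.2204]
 [ 0.4738 -0.2638  0.2212]
 [ 0.4742 -0.2616  0.2179]
 [ 0.4769 -0.2643  0.2204]
 [ 0.4793 -0.2622  0.2186]
 [ 0.4817 -0.2648  0.2208]
 [ 0.4852 -0.2652  0.2202]
 [ 0.487  -0.2628  0.2212]
 [ 0.4878 -0.2656  0.2191]
 [ 0.4913 -0.2633  0.2213]
 [ 0.4928 -0.2637  0.2193]
 [ 0.4932 -0.2665  0.2168]
 [ 0.4954 -0.2663  0.2216]
 [ 0.4961 -0.2641  0.2186]
 [ 0.5021 -0.2647  0.22  ]
 [ 0.5036 -0.2675  0.2185]
 [ 0.5037 -0.2672  0.2216]
 [ 0.5061 -0.2652  0.22  ]
 [ 0.5118 -0.2633  0.2207]
 [ 0.5137 -0.2658  0.2226]
 [ 0.5153 -0.2637  0.2203]
 [ 0.5185 -0.2666  0.2201]
 [ 0.5185 -0.2663  0.2232]
 [ 0.5201 -0.2642  0.2209]
 [ 0.521  -0.2646  0.2185]
 [ 0.5213 -0.267   0.2192]
 [ 0.5268 -0.2676  0.2204]
 [ 0.5272 -0.2651  0.2202]
 [ 0.68
[... 6057 characters left out ...]
2563 0.1698]
 [0.5802 0.2571 0.1665]
 [0.5017 0.3168 0.1712]
 [0.5114 0.3182 0.1668]
 [0.5142 0.3198 0.1738]
 [0.5017 0.3204 0.1693]
 [0.527  0.3209 0.1714]
 [0.5337 0.3224 0.1665]
 [0.5078 0.323  0.1726]
 [0.5238 0.3239 0.1714]
 [0.5143 0.3242 0.169 ]
 [0.5428 0.3244 0.1725]
 [0.5305 0.3256 0.1659]
 [0.5528 0.3261 0.1672]
 [0.5562 0.327  0.1644]
 [0.5627 0.3273 0.164 ]
 [0.5238 0.3277 0.1691]
 [0.5428 0.3279 0.1713]
 [0.5556 0.3285 0.1707]
 [0.5654 0.3295 0.1685]
 [0.5459 0.3308 0.1725]
 [0.5682 0.3316 0.1729]
 [0.5715 0.332  0.1718]
 [0.5646 0.3336 0.1766]
 [0.5717 0.3361 0.1684]]
rect ((0.5510603785514832, 0.2505838871002197), (0.07275371253490448, 0.1623091846704483), 10.867962837219238)
```

View pics/crop1.png

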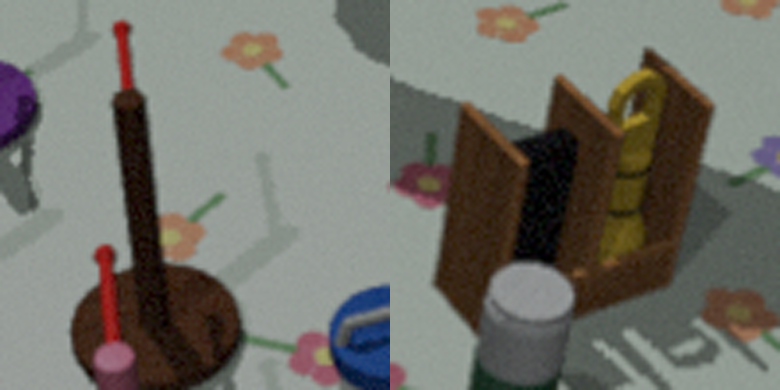

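The crop confirms it: the dark-brown stand is the wooden one. It is the left crop here, with its foot at about (155,330) and the peg running to (122,28). The green, pink and purple stands are painted look-alikes. In the right crop the torch stands tail-up in the far bay at about (640,130), with the eye visible and the plate faces towards ±x.

My estimates:
- **Caddy:** yaw about 0.187.
- **Torch:** at (0.544, 0.290).
- **Stand:** at (0.558, -0.268), yaw about -0.055.

I'll turn the tool first and then move above the torch.

Request:
play_rows(
  plan=[
    [[0,0,-0.3],[0,0,1],-1],
    [[0,0,-0.3],[0,0,1],-1],
    [[0,0,-0.3],[0,0,1],-1],
    [[0,0,-0.3],[0,0,1],-1],
    [[0,0,-0.3],[0,0,1],-1],
    [[0,0,-0.3],[0,0,1],-1],
    [[0,0,-0.3],[0,0,1],-1],
  ],
  newtons=60,
)

```text
clock: 1.68
position: [0.2041, 0.5907, 0.2981]
tool_rot: [-3.142, -0.0, 1.754]
force: [0.2, 0.8, -0.5]
grip_width: 0.0852
finger_force: 0.0
```

Request:
play_rows(
  plan=[
    [[-0.9,0.7,0],[0,0,0],-1],
    [[-0.9,0.7,0],[0,0,0],-1],
    [[-0.9,0.7,0],[0,0,0],-1],
    [[-0.9,0.7,0],[0,0,0],-1],
    [[-0.9,0.7,0],[0,0,0],-1],
    [[-0.9,0.7,0],[0,0,0],-1],
    [[-0.9,0.7,0],[0,0,0],-1],
    [[-0.9,0.7,0],[0,0,0],-1],
    [[-0.9,0.7,0],[0,0,0],-1],
    [[-0.9,0.7,0],[0,0,0],-1],
    [[-0.9,0.7,0],[0,0,0],-1],
    [[-0.9,0.7,0],[0,0,0],-1],
    [[-0.9,0.7,0],[0,0,0],-1],
    [[-0.9,0.7,0],[0,0,0],-1],
    [[-0.9,0.7,0],[0,0,0],-1],
    [[-0.9,0.7,0],[0,0,0],-1],
    [[0,0,0],[0,0,0],-1],
    [[0,0,0],[0,0,0],-1],
  ],
)

```text
clock: 3.92
position: [0.5461, 0.2899, 0.2977]
tool_rot: [-3.141, -0.0, 1.759]
force: [-0.2, -0.4, -1.4]
grip_width: 0.0853
finger_force: 0.0
```

```bash
cat >> h.py <<'E'
def togo(pos,yaw):
    o=bot.observe(); R=Rn.from_euler("xyz",o["tool_rot"])
    T=Rn.from_euler("z",yaw)*Rn.from_euler("x",np.pi)
    print("pose",o["position"],o["tool_rot"],"clk",o["clock"],"q",o["qpos"])
    print("shift units (now axes)",R.inv().apply(np.array(pos)-o["position"])/.025,"(target axes)",T.inv().apply(np.array(pos)-o["position"])/.025,"turn units",(R.inv()*T).as_rotvec()/.15)
E
python3 - <<'E'
from h import *
np.set_printoptions(precision=4,suppress=True)
f=grab_frame("wrist"); P,ok=cloud(f); hsv=cv2.cvtColor(f["pixels"],cv2.COLOR_RGB2HSV).astype(int)
save("wrist1.png",f["pixels"])
r=regions_of("torch","wrist")
print([(x["p"],x["box"]) for x in r])
ye=ok&(hsv[...,0]>18)&(hsv[...,0]<35)&(hsv[...,1]>150)&(hsv[...,2]>60)
m=ye&(P[...,2]>.179); q=P[m]
print("top",len(q),q.mean(0),cv2.minAreaRect(q[:,:2].astype(np.float32)))
m=ye&(P[...,2]>.14); q=P[m]
print("plate",len(q),q.mean(0),cv2.minAreaRect(q[:,:2].astype(np.float32)))
w,v=np.linalg.eigh(np.cov(q[:,:2].T)); print("dir",v)
togo([.544,.29,.15],1.758)
E
```

```text
[(0.81, [237.5, 140.7, 285.8, 210.2])]
top 498 [0.5439 0.2963 0.1842] ((0.5441569685935974, 0.29518774151802063), (0.008975651115179062, 0.036852218210697174), 14.203965187072754)
plate 703 [0.5429 0.3004 0.1795] ((0.5438141226768494, 0.2965931296348572), (0.008998760022222996, 0.04200124368071556), 14.126853942871094)
dir [[-0.969  -0.2472]
 [-0.2472  0.969 ]]
pose [0.5459 0.2902 0.2978] [-3.1414 -0.0004  1.7599] clk 4.025 q [-0.7994  0.4799  0.3192  1.5695 -0.1622  1.1184 -0.2537]
shift units (now axes) [ 0.0057 -0.076   5.9125] (target axes) [ 0.0077 -0.0771  5.9125] turn units [-0.0012 -0.0024  0.0127]
```

View pics/wrist1.png

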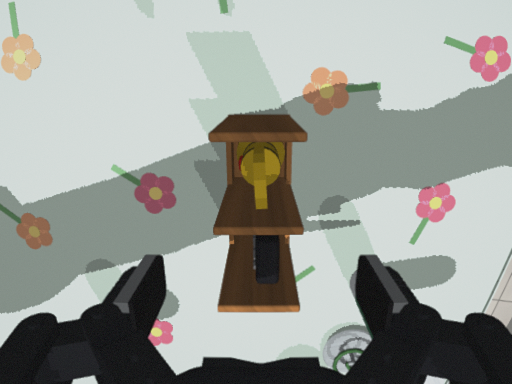

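The wrist view shows the caddy with the torch's tail plate edge-on at (262,188), midway between the cheeks. The depth fit puts the plate at (0.544, 0.2955), yaw 0.247. I'll descend, pinch the faces and lift.

Request:
play_rows(
  plan=[
    [[0,0,0],[0,0,-0.4],-1],
    [[0.22,0,0.6],[0,0,0],-1],
    [[0,0,0.8],[0,0,0],-1],
    [[0,0,0.8],[0,0,0],-1],
    [[0,0,0.8],[0,0,0],-1],
    [[0,0,0.8],[0,0,0],-1],
    [[0,0,0.7],[0,0,0],-1],
    [[0,0,0.6],[0,0,0],-1],
    [[0,0,0.6],[0,0,0],-1],
    [[0,0,0.6],[0,0,0],-1],
    [[0,0,0],[0,0,0],-1],
    [[0,0,0],[0,0,0],1],
    [[0,0,0],[0,0,0],1],
    [[0,0,0],[0,0,0],1],
    [[0,0,0],[0,0,0],1],
    [[0,0,0],[0,0,0],1],
    [[0,0,0],[0,0,0],1],
    [[0,0,0],[0,0,0],1],
    [[0,0,0],[0,0,0],1],
  ],
)

```text
clock: 6.4
position: [0.5452, 0.2947, 0.1407]
tool_rot: [3.141, -0.0, 1.819]
force: [-1.8, -0.6, 5.5]
grip_width: 0.0075
finger_force: 59.2
```

Request:
play_rows(
  plan=[
    [[0,0,-0.4],[0,0,0],1],
    [[0,0,-0.6],[0,0,0],1],
    [[0,0,-0.8],[0,0,0],1],
    [[0,0,-0.8],[0,0,0],1],
    [[0,0,-0.8],[0,0,0],1],
    [[0,0,-0.8],[0,0,0],1],
    [[0,0,-0.8],[0,0,0],1],
    [[0,0,-0.8],[0,0,0],1],
    [[0,0,-0.8],[0,0,0],1],
    [[0,0,-0.6],[0,0,0],1],
    [[0,0,-0.4],[0,0,0],1],
    [[0,0,0],[0,0,0],1],
  ],
)

```text
clock: 7.9
position: [0.5453, 0.2947, 0.3308]
tool_rot: [3.141, -0.0, 1.819]
force: [-0.3, 0.0, -3.2]
grip_width: 0.0079
finger_force: 58.9
```

Run:
```python
from h import *
np.set_printoptions(precision=4,suppress=True)
for c in("scene","top"):
    f=grab_frame(c); P,ok=cloud(f); hsv=cv2.cvtColor(f["pixels"],cv2.COLOR_RGB2HSV).astype(int)
    ye=ok&(hsv[...,0]>18)&(hsv[...,0]<35)&(hsv[...,1]>150)&(hsv[...,2]>60)&(abs(P[...,0]-.545)<.07)&(abs(P[...,1]-.295)<.07)
    q=P[ye]; print(c,len(q),np.percentile(q,[1,50,99],axis=0))
    if c=="scene": save("sc2.png",cv2.resize(f["pixels"][40:240,280:480],(600,600)))
togo([.56,.05,.33],np.pi/2)
```

```text
scene 626 [[0.5396 0.2652 0.2049]
 [0.5587 0.281  0.2584]
 [0.5732 0.3072 0.3727]]
top 161 [[0.5162 0.2415 0.0095]
 [0.543  0.2745 0.2486]
 [0.5707 0.3117 0.365 ]]
pose [0.545  0.2946 0.3297] [-3.1408  0.0003  1.8188] clk 8.0 q [-0.8018  0.4562  0.3134  1.5211 -0.1468  1.1883 -0.2155]
shift units (now axes) [-9.6321 -1.8193 -0.0059] (target axes) [-9.784   0.6005 -0.01  ] turn units [-0.0048  0.0025  1.6532]
```

View pics/sc2.png

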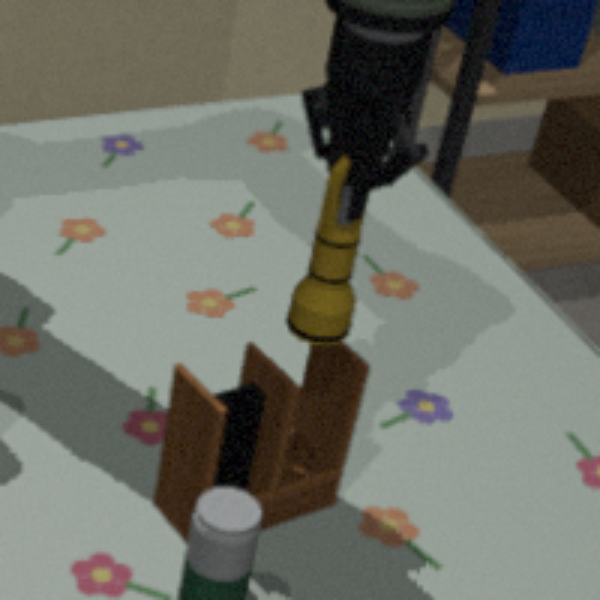

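The torch is out of the caddy, with its head at (320,315) in the crop above the empty bay. It seems to lean a little, so I'll measure the tilt.

```bash
cat >> h.py <<'E'
def torchcloud(c,ctr,rad=.08,zmin=.0):
    f=grab_frame(c); P,ok=cloud(f); hsv=cv2.cvtColor(f["pixels"],cv2.COLOR_RGB2HSV).astype(int)
    ye=ok&(hsv[...,0]>18)&(hsv[...,0]<35)&(hsv[...,1]>130)&(hsv[...,2]>50)&(np.hypot(P[...,0]-ctr[0],P[...,1]-ctr[1])<rad)&(P[...,2]>zmin)
    return P[ye]
E
python3 - <<'E'
from h import *
np.set_printoptions(precision=4,suppress=True)
q=torchcloud("scene",(.545,.29),.08,.18)
for z in np.arange(.19,.38,.015):
    s=q[abs(q[:,2]-z)<.0075]
    if len(s)>3: print(round(z,3),len(s),s.min(0)[:2],s.max(0)[:2],(s.min(0)+s.max(0))[:2]/2)
E
```

```text
0.205 19 [0.5485 0.268 ] [0.5736 0.3004] [0.561  0.2842]
0.22 90 [0.5364 0.2639] [0.5749 0.3083] [0.5557 0.2861]
0.235 110 [0.5346 0.2643] [0.5746 0.3067] [0.5546 0.2855]
0.25 106 [0.5342 0.2685] [0.5703 0.3088] [0.5522 0.2886]
0.265 46 [0.5428 0.2739] [0.5652 0.3015] [0.554  0.2877]
0.28 65 [0.5373 0.2742] [0.5665 0.303 ] [0.5519 0.2886]
0.295 48 [0.5418 0.2761] [0.5651 0.3034] [0.5535 0.2897]
0.31 78 [0.5415 0.271 ] [0.5643 0.3116] [0.5529 0.2913]
0.325 26 [0.5459 0.2712] [0.556  0.2829] [0.551 0.277]
0.34 27 [0.5362 0.2701] [0.5561 0.2904] [0.5461 0.2802]
0.355 25 [0.54   0.2722] [0.5546 0.2902] [0.5473 0.2812]
0.37 27 [0.5275 0.2716] [0.5534 0.2932] [0.5404 0.2824]
```

The tilt is only about 0.06 rad, so the torch will right itself on the cloth. I'll carry it to open cloth at (0.56, 0.05).

Request:
play_rows(
  plan=[
    [[0,0,0],[0,0,0.83],1],
    [[0,0,0],[0,0,0.83],1],
    [[-0.6,0,0],[0,0,0],1],
    [[-0.8,0,0],[0,0,0],1],
    [[-0.8,0.1,0],[0,0,0],1],
    [[-0.8,0.1,0],[0,0,0],1],
    [[-0.8,0.1,0],[0,0,0],1],
    [[-0.8,0.1,0],[0,0,0],1],
    [[-0.8,0.1,0],[0,0,0],1],
    [[-0.8,0.1,0],[0,0,0],1],
    [[-0.8,0,0],[0,0,0],1],
    [[-0.8,0,0],[0,0,0],1],
    [[-0.8,0,0],[0,0,0],1],
    [[-0.8,0,0],[0,0,0],1],
    [[-0.4,0,0],[0,0,0],1],
    [[0,0,0],[0,0,0],1],
  ],
)

```text
clock: 10.05
position: [0.56, 0.0491, 0.3304]
tool_rot: [3.142, -0.0, 1.569]
force: [0.7, 0.6, -3.2]
grip_width: 0.0079
finger_force: 58.9
```

Request:
play_rows(
  plan=[
    [[0,0,0.6],[0,0,0],1],
    [[0,0,0.8],[0,0,0],1],
    [[0,0,0.8],[0,0,0],1],
    [[0,0,0.8],[0,0,0],1],
    [[0,0,0.8],[0,0,0],1],
    [[0,0,0.8],[0,0,0],1],
    [[0,0,0.8],[0,0,0],1],
    [[0,0,0.8],[0,0,0],1],
    [[0,0,0.6],[0,0,0],1],
    [[0,0,0.4],[0,0,0],1],
    [[0,0,0.2],[0,0,0],1],
    [[0,0,0.2],[0,0,0],1],
    [[0,0,0.1],[0,0,0],1],
    [[0,0,0],[0,0,0],1],
  ],
)

```text
clock: 11.8
position: [0.56, 0.0497, 0.1379]
tool_rot: [3.141, -0.0, 1.57]
force: [0.6, 0.5, -3.7]
grip_width: 0.0077
finger_force: 58.8
```

Nothing is touching yet, so I'll go on down gently.

Request:
play_rows(
  plan=[
    [[0,0,0.12],[0,0,0],1],
    [[0,0,0.12],[0,0,0],1],
    [[0,0,0.1],[0,0,0],1],
    [[0,0,0],[0,0,0],1],
  ],
)

```text
clock: 12.3
position: [0.5598, 0.0496, 0.1291]
tool_rot: [-3.141, 0.0, 1.57]
force: [-0.2, -0.5, -2.9]
grip_width: 0.0077
finger_force: 58.8
```

Request:
play_rows(
  plan=[
    [[0,0,0.06],[0,0,0],1],
    [[0,0,0.04],[0,0,0],1],
    [[0,0,0],[0,0,0],1],
  ],
)

```text
clock: 12.68
position: [0.5608, 0.0496, 0.1286]
tool_rot: [3.139, -0.001, 1.569]
force: [-7.2, -0.1, 30.1]
grip_width: 0.0078
finger_force: 63.7
```

Request:
play_rows(
  plan=[
    [[0,0,-0.04],[0,0,0],1],
    [[0,0,0],[0,0,0],0.6],
    [[0,0,0],[0,0,0],0.4],
    [[0,0,0],[0,0,0],0],
    [[0,0,0],[0,0,0],-1],
    [[0,0,0],[0,0,0],-1],
    [[0,0,0],[0,0,0],-1],
    [[0,0,0],[0,0,0],-1],
    [[0,0,0],[0,0,0],-1],
    [[0,0,-0.3],[0,0,0],-1],
    [[0,0,-0.6],[0,0,0],-1],
    [[0,0,-0.8],[0,0,0],-1],
    [[0,0,-0.8],[0,0,0],-1],
    [[0,0,-0.8],[0,0,0],-1],
    [[0,0,-0.8],[0,0,0],-1],
    [[0,0,-0.4],[0,0,0],-1],
    [[0,0,0],[0,0,0],-1],
  ],
)

```text
clock: 14.8
position: [0.5601, 0.0497, 0.241]
tool_rot: [3.14, -0.0, 1.57]
force: [-0.5, 1.0, -0.7]
grip_width: 0.0853
finger_force: 0.0
```

Run:
```python
from h import *
np.set_printoptions(precision=4,suppress=True)
for c in ("wrist","scene"):
    q=torchcloud(c,(.56,.05),.08)
    t=q[q[:,2]>.13]
    for z0,z1 in((.0,.034),(.052,.1),(.11,.15),(.15,.168),(.166,.18)):
        s=q[(q[:,2]>z0)&(q[:,2]<z1)]
        if len(s)>8: print(c,z0,len(s),s.min(0),s.max(0),cv2.minAreaRect(s[:,:2].astype(np.float32)))
    print(c,"plate",len(t),cv2.minAreaRect(t[:,:2].astype(np.float32)))
f=grab_frame("wrist"); save("wrist2.png",f["pixels"])
togo([.56,.05,.13],0)
```

```text
wrist 0.0 127 [0.5359 0.0632 0.0108] [0.5829 0.0775 0.034 ] ((0.5591164827346802, 0.07079175859689713), (0.0470600463449955, 0.013463289476931095), 2.196585178375244)
wrist 0.052 306 [0.5392 0.053  0.0521] [0.5789 0.0688 0.0999] ((0.5588927268981934, 0.06108316034078598), (0.03967899829149246, 0.01533073466271162), 1.239537239074707)
wrist 0.11 141 [0.5555 0.0711 0.11  ] [0.5644 0.0718 0.1459] ((0.5599281787872314, 0.07146264612674713), (0.0007035204325802624, 0.00885139498859644), 89.82709503173828)
wrist 0.15 282 [0.5554 0.0309 0.151 ] [0.5641 0.0728 0.168 ] ((0.5593931674957275, 0.051838669925928116), (0.04179348796606064, 0.008743850514292717), 88.95783996582031)
wrist 0.166 715 [0.5554 0.0313 0.166 ] [0.5639 0.069  0.1757] ((0.5597611665725708, 0.050142571330070496), (0.03767041862010956, 0.008494445122778416), 89.65653991699219)
wrist plate 973 ((0.5598881244659424, 0.051832497119903564), (0.008960766717791557, 0.041837360709905624), 0.046187419444322586)
scene 0.0 121 [0.5572 0.0215 0.006 ] [0.5914 0.071  0.034 ] ((0.5770066976547241, 0.04262147843837738), (0.05147844180464744
[... 393 characters left out ...]
15 42 [0.5531 0.0259 0.1501] [0.5678 0.0687 0.1678] ((0.5604342818260193, 0.04730250686407089), (0.042808327823877335, 0.014416019432246685), 89.6153335571289)
scene 0.166 44 [0.5536 0.0311 0.1663] [0.5686 0.0619 0.1761] ((0.5618534088134766, 0.04694533348083496), (0.029534419998526573, 0.013195324689149857), 77.85238647460938)
scene plate 150 ((0.5606865286827087, 0.04736209660768509), (0.015984298661351204, 0.04331694543361664), 1.666252613067627)
pose [0.5596 0.0497 0.2397] [-3.1406  0.0002  1.5698] clk 14.95 q [-0.487   0.4563  0.4056  1.7911 -0.217   0.9391  0.0096]
shift units (now axes) [0.0143 0.0201 4.3884] (target axes) [ 0.0159 -0.0133  4.3884] turn units [-0.0039  0.0062 10.4653]
```

View pics/wrist2.png

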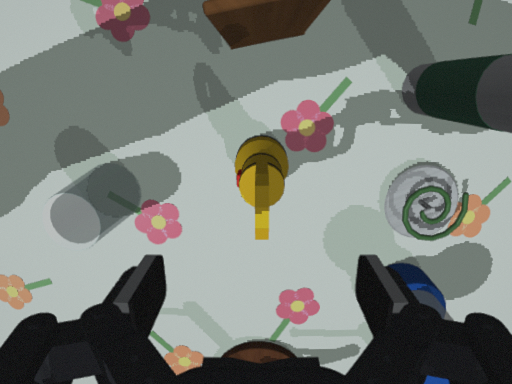

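The torch stands free at (262,200) in the wrist view, let go, at about (0.560, 0.0505) with yaw about 0 and nothing near it. I'll turn the tool 90° and grip the narrow edges.

Request:
play_rows(
  plan=[
    [[0,0,0],[0,0,1],-1],
    [[0,0,0],[0,0,1],-1],
    [[0,0,0],[0,0,1],-1],
    [[0,0,0],[0,0,1],-1],
    [[0,0,0],[0,0,1],-1],
    [[0,0,0],[0,0,1],-1],
    [[0,0,0],[0,0,1],-1],
    [[0,0,0],[0,0,1],-1],
    [[0,0,0],[0,0,1],-1],
    [[0,0,0],[0,0,1],-1],
    [[0,0,0],[0,0,0.47],-1],
    [[0,0,0],[0,0,0],-1],
    [[0,0,0],[0,0,0],-1],
  ],
)

```text
clock: 16.58
position: [0.5598, 0.0496, 0.24]
tool_rot: [3.141, 0.0, 0.001]
force: [-0.3, 0.3, -0.4]
grip_width: 0.0853
finger_force: 0.0
```

Run:
```python
from h import *
np.set_printoptions(precision=4,suppress=True)
q=torchcloud("wrist",(.56,.05),.08)
t=q[q[:,2]>.13]; print(len(t),t.min(0),t.max(0),cv2.minAreaRect(t[:,:2].astype(np.float32)))
togo([.56,.0505,.126],0)
```

```text
1888 [0.555  0.0272 0.1301] [0.5649 0.0716 0.176 ] ((0.5599395632743835, 0.04938000068068504), (0.04440225660800934, 0.009879830293357372), 89.93231201171875)
pose [0.5598 0.0496 0.2401] [3.1415 0.0003 0.0007] clk 16.625 q [-0.7534  0.5591  0.8218  1.803  -0.4822  0.9928 -1.3056]
shift units (now axes) [ 0.0076 -0.0356  4.5641] (target axes) [ 0.006  -0.035   4.5641] turn units [0.0008 0.0022 0.0045]
```

Request:
play_rows(
  plan=[
    [[0,0,0.7],[0,0,0],-1],
    [[0,0,0.8],[0,0,0],-1],
    [[0,0,0.8],[0,0,0],-1],
    [[0,0,0.8],[0,0,0],-1],
    [[0,0,0.7],[0,0,0],-1],
    [[0,0,0.5],[0,0,0],-1],
    [[0,0,0.26],[0,0,0],-1],
    [[0,0,0],[0,0,0],-1],
    [[0,0,0],[0,0,0],1],
    [[0,0,0],[0,0,0],1],
    [[0,0,0],[0,0,0],1],
    [[0,0,0],[0,0,0],1],
    [[0,0,0],[0,0,0],1],
    [[0,0,0],[0,0,0],1],
  ],
)

```text
clock: 18.38
position: [0.5601, 0.0497, 0.1267]
tool_rot: [-3.141, -0.001, -0.001]
force: [-0.1, 0.7, 6.5]
grip_width: 0.0434
finger_force: 62.1
```

Request:
play_rows(
  plan=[
    [[0,0,-0.34],[0,0,0],1],
    [[0,0,-0.5],[0,0,0],1],
    [[0,0,-0.6],[0,0,0],1],
    [[0,0,-0.6],[0,0,0],1],
    [[0,0,-0.4],[0,0,0],1],
    [[0,0,-0.2],[0,0,0.37],1],
    [[0,0,0],[0,0,0],1],
  ],
)

```text
clock: 19.25
position: [0.56, 0.0498, 0.1927]
tool_rot: [-3.142, -0.0, -0.056]
force: [-1.1, 0.2, -3.8]
grip_width: 0.0432
finger_force: 63.4
```

Run:
```python
from h import *
np.set_printoptions(precision=4,suppress=True)
o=bot.observe();print(o["grip_width"],o["finger_force"])
togo([.44,-.1,.192],-.055);togo([.415,-.26,.192],-.055)
```

```text
0.04316558647016814 63.38097126223147
pose [0.56   0.0498 0.1927] [-3.1415 -0.0005 -0.0558] clk 19.25 q [-0.7259  0.6211  0.7866  1.848  -0.5517  0.9044 -1.3053]
shift units (now axes) [-4.4596  6.2504  0.0272] (target axes) [-4.4649  6.2466  0.0297] turn units [-0.0005 -0.0031 -0.0056]
pose [0.56   0.0498 0.1927] [-3.1415 -0.0005 -0.0558] clk 19.25 q [-0.7259  0.6211  0.7866  1.848  -0.5517  0.9044 -1.3053]
shift units (now axes) [-5.1009 12.6962  0.0264] (target axes) [-5.1116 12.6919  0.0297] turn units [-0.0005 -0.0031 -0.0056]
```

Request:
play_rows(
  plan=[
    [[-0.4,0.6,0],[0,0,0],1],
    [[-0.58,0.8,0],[0,0,0],1],
    [[-0.58,0.8,0],[0,0,0],1],
    [[-0.58,0.8,0],[0,0,0],1],
    [[-0.58,0.8,0],[0,0,0],1],
    [[-0.58,0.8,0],[0,0,0],1],
    [[-0.58,0.8,0],[0,0,0],1],
    [[-0.58,0.8,0],[0,0,0],1],
    [[-0.1,0.8,0],[0,0,0],1],
    [[-0.1,0.8,0],[0,0,0],1],
    [[-0.1,0.8,0],[0,0,0],1],
    [[-0.1,0.8,0],[0,0,0],1],
    [[-0.1,0.8,0],[0,0,0],1],
    [[-0.1,0.8,0],[0,0,0],1],
    [[-0.05,0.8,0],[0,0,0],1],
    [[0,0.8,0],[0,0,0],1],
    [[0,0.5,0],[0,0,0],1],
    [[0,0.2,0],[0,0,0],1],
    [[0,0,0],[0,0,0],1],
  ],
)

```text
clock: 21.62
position: [0.4135, -0.275, 0.1922]
tool_rot: [-3.141, 0.0, -0.056]
force: [0.0, -0.3, -3.4]
grip_width: 0.0434
finger_force: 63.5
```

Run:
```python
from h import *
np.set_printoptions(precision=4,suppress=True)
o=bot.observe();p=o["position"]
ims=[]
for c in ("scene","top","wrist"):
    f=grab_frame(c); P,ok=cloud(f); hsv=cv2.cvtColor(f["pixels"],cv2.COLOR_RGB2HSV).astype(int); ims.append(f["pixels"])
    red=ok&(((hsv[...,0]<6)|(hsv[...,0]>174))&(hsv[...,1]>150)&(hsv[...,2]>70))&(abs(P[...,1]+.265)<.03)&(P[...,2]>.2)&(P[...,2]<.23)&(P[...,0]>.44)&(P[...,0]<.56)
    q=P[red]; 
    if len(q)>8:
        k=np.polyfit(q[:,0],q[:,1],1); print(c,"peg",len(q),k,"y@.45,.5",np.polyval(k,[.45,.5]),"z",np.percentile(q[:,2],[5,50,95]),"x",np.percentile(q[:,0],[1,99]))
    ye=ok&(hsv[...,0]>18)&(hsv[...,0]<35)&(hsv[...,1]>130)&(hsv[...,2]>50)&(np.hypot(P[...,0]-p[0],P[...,1]-p[1])<.07)
    t=P[ye]; 
    for z0,z1 in((.05,.1),(.12,.16),(.17,.195),(.2,.245)):
        s=t[(t[:,2]>z0)&(t[:,2]<z1)]
        if len(s)>5: print(c,z0,len(s),s.min(0),s.max(0))
s=ims[0]
b=cv2.resize(ims[0][140:260,100:220],(390,390),interpolation=cv2.INTER_CUBIC)
w=cv2.resize(ims[2],(390,390)); save("pre.png",np.hstack([b,w]))
togo([.43,-.26,.192],-.055)
```

```text
scene peg 54 [-0.0701 -0.2304] y@.45,.5 [-0.262  -0.2655] z [0.2173 0.2197 0.2226] x [0.4515 0.527 ]
scene 0.05 66 [ 0.4111 -0.302   0.0749] [ 0.4451 -0.2757  0.0991]
scene 0.12 87 [ 0.4177 -0.2946  0.1205] [ 0.4362 -0.2685  0.1588]
scene 0.17 101 [ 0.413  -0.2978  0.17  ] [ 0.4318 -0.2665  0.1948]
scene 0.2 103 [ 0.4066 -0.2982  0.2002] [ 0.4252 -0.2547  0.2423]
top peg 47 [-0.0647 -0.2331] y@.45,.5 [-0.2622 -0.2654] z [0.2142 0.2196 0.2243] x [0.4719 0.5442]
wrist peg 7412 [-0.051 -0.239] y@.45,.5 [-0.2619 -0.2645] z [0.2169 0.2195 0.2216] x [0.449  0.5159]
wrist 0.05 466 [ 0.4275 -0.2989  0.0744] [ 0.4416 -0.2525  0.1   ]
wrist 0.12 1012 [ 0.4158 -0.2937  0.12  ] [ 0.4327 -0.26    0.1599]
wrist 0.17 3655 [ 0.4158 -0.2967  0.17  ] [ 0.4328 -0.2532  0.195 ]
wrist 0.2 6500 [ 0.4076 -0.2979  0.2   ] [ 0.4209 -0.2514  0.2417]
pose [ 0.4138 -0.2745  0.1922] [-3.1413  0.0001 -0.0554] clk 21.775 q [-0.1027  0.5109  0.7801  2.0128 -0.4934  0.8133 -0.6628]
shift units (now axes) [ 0.6142 -0.6153  0.0099] (target axes) [ 0.6145 -0.615   0.0098] turn units [-0.0021  0.0006 -0.0026]
```

View pics/pre.png

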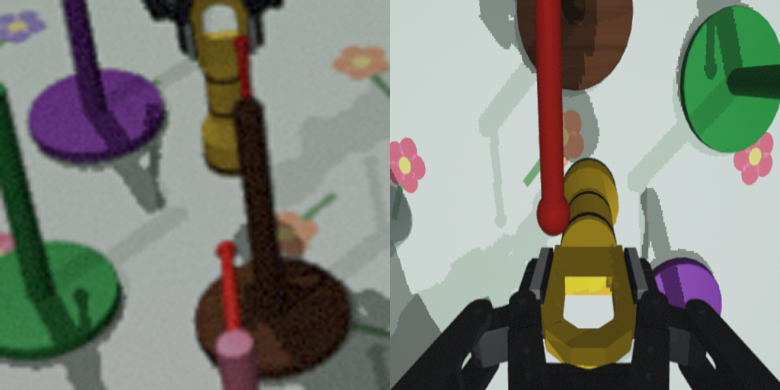

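The pre-insertion view shows the eye free, at (590,310) in the wrist half, with the knob ahead at (552,215) and left of the plate. The eye sits 14.5 mm too far to -y. Height and yaw match the peg. I'll shift sideways, then move in slowly.

Request:
play_rows(
  plan=[
    [[0,-0.3,0],[0,0,0],1],
    [[0,-0.28,0],[0,0,0],1],
    [[0,0,0],[0,0,0],1],
  ],
)

```text
clock: 22.15
position: [0.4147, -0.2597, 0.1923]
tool_rot: [-3.141, 0.0, -0.055]
force: [-0.3, 0.5, -2.7]
grip_width: 0.0428
finger_force: 63.6
```

Run:
```python
from h import *
np.set_printoptions(precision=4,suppress=True)
p=bot.observe()["position"]
f=grab_frame("wrist"); P,ok=cloud(f); hsv=cv2.cvtColor(f["pixels"],cv2.COLOR_RGB2HSV).astype(int)
red=ok&(((hsv[...,0]<6)|(hsv[...,0]>174))&(hsv[...,1]>150)&(hsv[...,2]>70))&(abs(P[...,1]+.265)<.03)&(P[...,2]>.2)&(P[...,2]<.23)&(P[...,0]>.44)&(P[...,0]<.56)
q=P[red];
for x in (.453,.47,.49,.51):
    s=q[abs(q[:,0]-x)<.004]; 
    if len(s): print(x,"peg y",s[:,1].min(),s[:,1].max(),"z",s[:,2].max())
ye=ok&(hsv[...,0]>18)&(hsv[...,0]<35)&(hsv[...,1]>130)&(hsv[...,2]>50)&(np.hypot(P[...,0]-p[0],P[...,1]-p[1])<.07)
t=P[ye&(P[...,2]>.2)]; print("plate",t.min(0),t.max(0))
R=Rn.from_euler("xyz",bot.observe()["tool_rot"]); ax=R.apply([1,0,0])
c=(t.min(0)+t.max(0))/2; print("predicted y at x=.45,.49:",c[1]+ax[1]/ax[0]*(.45-c[0]),c[1]+ax[1]/ax[0]*(.49-c[0]),"pos",p)
```

```text
0.453 peg y -0.2682317381721805 -0.2541541005280801 z 0.22373093648081163
0.47 peg y -0.2669716332266008 -0.25743900341112835 z 0.22135456502859227
0.49 peg y -0.26830795546950037 -0.2585075555895457 z 0.22198729622183327
0.51 peg y -0.26961547914037937 -0.2595871908865803 z 0.22192997313469423
plate [ 0.4083 -0.2832  0.2   ] [ 0.4476 -0.2366  0.254 ]
predicted y at x=.45,.49: -0.2611137014854142 -0.2633296223286043 pos [ 0.4147 -0.2597  0.1923]
```

Peg and predicted path agree to within 1 mm at x = 0.45 and 0.49, so I'll move onto the peg.

Request:
play_rows(
  plan=[
    [[0.25,0,0],[0,0,0],1],
    [[0.3,0,0],[0,0,0],1],
    [[0.3,0,0],[0,0,0],1],
    [[0.3,0,0],[0,0,0],1],
    [[0.3,0,0],[0,0,0],1],
    [[0.3,0,0],[0,0,0],1],
    [[0,0,0],[0,0,0],1],
  ],
)

```text
clock: 23.08
position: [0.4586, -0.2631, 0.1922]
tool_rot: [3.141, 0.0, -0.056]
force: [-1.0, -0.6, -3.6]
grip_width: 0.0431
finger_force: 63.6
```

Request:
play_rows(
  plan=[
    [[0.3,0,0],[0,0,0],1],
    [[0.3,0,0],[0,0,0],1],
    [[0.3,0,0],[0,0,0],1],
    [[0.3,0,0],[0,0,0],1],
    [[0.1,0,0],[0,0,0],1],
    [[0,0,0],[0,0,0],1],
  ],
)

```text
clock: 23.82
position: [0.4906, -0.265, 0.1922]
tool_rot: [3.142, 0.0, -0.056]
force: [0.2, -0.6, -2.5]
grip_width: 0.0433
finger_force: 63.6
```

Run:
```python
from h import *
ims=[grab_frame(c)["pixels"] for c in("scene","wrist")]
b=cv2.resize(ims[0][140:260,120:240],(390,390),interpolation=cv2.INTER_CUBIC)
save("in.png",np.hstack([b,cv2.resize(ims[1],(390,390))]))
```

```text
(no output)
```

View pics/in.png

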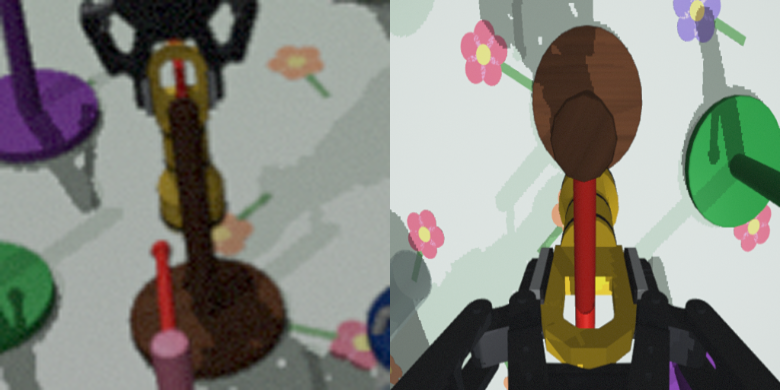

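The peg runs through the eye, at (180,75) in the scene crop and (585,300) in the wrist view. I'll lower until the stand takes the weight.

Request:
play_rows(
  plan=[
    [[0,0,0.12],[0,0,0],1],
    [[0,0,0.12],[0,0,0],1],
    [[0,0,0.08],[0,0,0],1],
    [[0,0,0.06],[0,0,0],1],
    [[0,0,0],[0,0,0],1],
  ],
)

```text
clock: 24.55
position: [0.4906, -0.2649, 0.1827]
tool_rot: [-3.142, 0.0, -0.056]
force: [-1.0, -0.2, -2.6]
grip_width: 0.0432
finger_force: 63.6
```

Request:
play_rows(
  plan=[
    [[0,0,0.04],[0,0,0],1],
    [[0,0,0],[0,0,0],1],
  ],
)

```text
clock: 24.8
position: [0.4906, -0.2649, 0.1818]
tool_rot: [3.142, 0.0, -0.056]
force: [0.3, -0.5, -2.4]
grip_width: 0.0432
finger_force: 63.6
```

Request:
play_rows(
  plan=[
    [[0,0,0.04],[0,0,0],1],
    [[0,0,0.03],[0,0,0],1],
    [[0,0,0],[0,0,0],1],
  ],
)

```text
clock: 25.18
position: [0.4909, -0.2651, 0.1811]
tool_rot: [-3.141, -0.001, -0.056]
force: [-5.1, 5.3, 19.5]
grip_width: 0.0427
finger_force: 65.5
```

The weight is on the peg. I'll ease off slightly, open and withdraw upward.

Request:
play_rows(
  plan=[
    [[0,0,-0.04],[0,0,0],1],
    [[0,0,0],[0,0,0],0.2],
    [[0,0,0],[0,0,0],0],
    [[0,0,0],[0,0,0],-0.3],
    [[0,0,0],[0,0,0],-0.6],
    [[0,0,0],[0,0,0],-0.8],
    [[0,0,0],[0,0,0],-0.8],
    [[0,0,0],[0,0,0],-0.8],
    [[0,0,0],[0,0,0],-0.8],
    [[0,0,-0.3],[0,0,0],-0.8],
    [[0,0,-0.5],[0,0,0],-0.8],
    [[0,0,-0.7],[0,0,0],-0.8],
    [[0,0,-0.8],[0,0,0],-0.8],
    [[0,0,-0.8],[0,0,0],-0.8],
    [[0,0,-0.8],[0,0,0],-0.8],
    [[0,0,-0.5],[0,0,0],-0.8],
    [[0,0,0],[0,0,0],-0.8],
    [[0,0,0],[0,0,0],-0.8],
    [[0,0,0],[0,0,0],-0.8],
    [[0,0,0],[0,0,0],-0.8],
  ],
)

```text
clock: 27.68
position: [0.4905, -0.2649, 0.2907]
tool_rot: [-3.142, 0.001, -0.056]
force: [-0.3, -0.6, -0.4]
grip_width: 0.0766
finger_force: 0.0
```

Run:
```python
from h import *
np.set_printoptions(precision=4,suppress=True)
for i in range(2):
    q=torchcloud("scene",(.49,-.266),.06,.03)
    for z0,z1 in((.05,.09),(.11,.155),(.16,.185),(.2,.24)):
        s=q[(q[:,2]>z0)&(q[:,2]<z1)]
        if len(s)>3: print(z0,len(s),s.min(0),s.max(0))
    if i==0: bot.observe()
f=grab_frame("scene")["pixels"]; save("fin.png",cv2.resize(f[120:280,90:290],(750,600),interpolation=cv2.INTER_CUBIC))
```

```text
0.05 62 [ 0.4951 -0.2899  0.0622] [ 0.5201 -0.2409  0.0898]
0.11 29 [ 0.4951 -0.2822  0.1101] [ 0.5094 -0.2479  0.1475]
0.16 44 [ 0.4909 -0.2853  0.1601] [ 0.5055 -0.2473  0.1848]
0.2 84 [ 0.4866 -0.2858  0.2011] [ 0.5002 -0.2468  0.2308]
0.05 67 [ 0.4995 -0.2896  0.061 ] [ 0.5226 -0.2409  0.0899]
0.11 28 [ 0.4969 -0.2823  0.1102] [ 0.507  -0.2481  0.1519]
0.16 42 [ 0.4913 -0.2853  0.1603] [ 0.5036 -0.2466  0.1843]
0.2 83 [ 0.484  -0.2858  0.2004] [ 0.4986 -0.2468  0.2307]
```

View pics/fin.png

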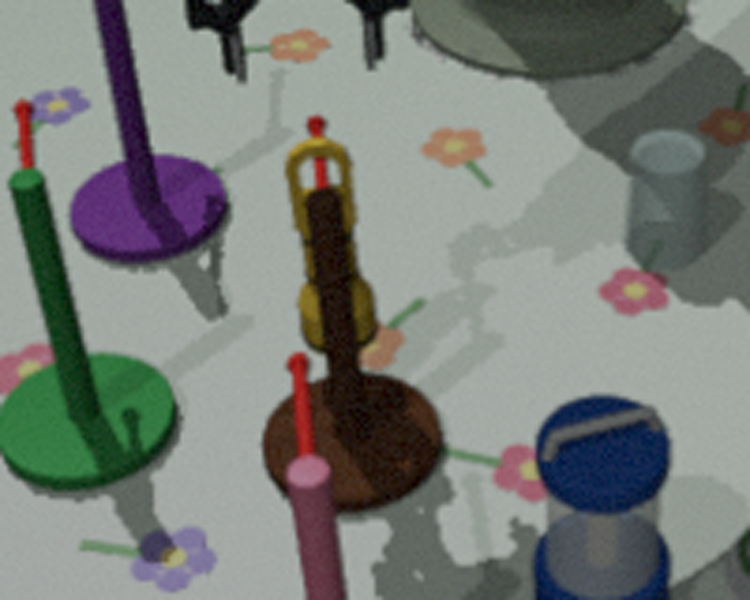

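The torch hangs on the red peg of the wooden stand, with the eye at (320,175), between knob and post, and the gripper clear above. I'll let any swing die down and then hand in.

Request:
play_rows(
  plan=[
    [[0,0,-0.5],[0,0,0],-0.8],
    [[0,0,0],[0,0,0],-0.8],
    [[0,0,0],[0,0,0],-0.8],
    [[0,0,0],[0,0,0],-0.8],
    [[0,0,0],[0,0,0],-0.8],
    [[0,0,0],[0,0,0],-0.8],
    [[0,0,0],[0,0,0],-0.8],
    [[0,0,0],[0,0,0],-0.8],
    [[0,0,0],[0,0,0],-0.8],
    [[0,0,0],[0,0,0],-0.8],
    [[0,0,0],[0,0,0],-0.8],
    [[0,0,0],[0,0,0],-0.8],
    [[0,0,0],[0,0,0],-0.8],
    [[0,0,0],[0,0,0],-0.8],
    [[0,0,0],[0,0,0],-0.8],
    [[0,0,0],[0,0,0],-0.8],
    [[0,0,0],[0,0,0],-0.8],
    [[0,0,0],[0,0,0],-0.8],
    [[0,0,0],[0,0,0],-0.8],
    [[0,0,0],[0,0,0],-0.8],
  ],
)

```text
clock: 30.32
position: [0.4906, -0.2649, 0.3035]
tool_rot: [3.142, 0.0, -0.056]
force: [-0.8, 0.4, 0.1]
grip_width: 0.0773
finger_force: 0.0
```

Request:
play_rows(
  plan=[
    [[0,0,0],[0,0,0],-0.8],
    [[0,0,0],[0,0,0],-0.8],
    [[0,0,0],[0,0,0],-0.8],
    [[0,0,0],[0,0,0],-0.8],
    [[0,0,0],[0,0,0],-0.8],
    [[0,0,0],[0,0,0],-0.8],
    [[0,0,0],[0,0,0],-0.8],
    [[0,0,0],[0,0,0],-0.8],
    [[0,0,0],[0,0,0],-0.8],
    [[0,0,0],[0,0,0],-0.8],
    [[0,0,0],[0,0,0],-0.8],
    [[0,0,0],[0,0,0],-0.8],
    [[0,0,0],[0,0,0],-0.8],
    [[0,0,0],[0,0,0],-0.8],
    [[0,0,0],[0,0,0],-0.8],
    [[0,0,0],[0,0,0],-0.8],
    [[0,0,0],[0,0,0],-0.8],
    [[0,0,0],[0,0,0],-0.8],
    [[0,0,0],[0,0,0],-0.8],
    [[0,0,0],[0,0,0],-0.8],
  ],
)

```text
clock: 32.83
position: [0.4906, -0.265, 0.3036]
tool_rot: [3.142, 0.0, -0.056]
force: [-0.7, 1.0, -0.5]
grip_width: 0.0769
finger_force: 0.0
```

Run:
```python
from h import *
np.set_printoptions(precision=4,suppress=True)
for i in range(6):
    q=torchcloud("scene",(.49,-.266),.06,.03)
    lo=q[q[:,2]<.1]; hi=q[q[:,2]>.2]
    print(bot.observe()["clock"],lo.mean(0),hi.mean(0))
```

```text
32.875 [ 0.5087 -0.2663  0.0843] [ 0.4946 -0.2662  0.2204]
32.925 [ 0.5087 -0.2663  0.0844] [ 0.4949 -0.2658  0.2208]
32.975 [ 0.5086 -0.2664  0.0847] [ 0.4946 -0.266   0.2209]
33.025 [ 0.5084 -0.2669  0.0851] [ 0.4944 -0.266   0.2207]
33.075 [ 0.5085 -0.2664  0.0847] [ 0.4945 -0.2658  0.2211]
33.125 [ 0.5087 -0.2663  0.0849] [ 0.4944 -0.2668  0.2199]
```

The torch is still and upright, so I'll hand in.

```bash
python3 -c "
from workcell import bot
print(bot.job_done())"
```

```text
the job is handed in; nothing more can be done
None
```

The torch was stood on its lens on open cloth and let go, then re-gripped by its edges and hung by its eye on the wooden stand's red peg, still and released; I handed the job in at about 33 s but got no verdict back.

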